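Clip the ration box to the galley table's eye

ROBOT

A 6-joint arm with a two-finger parallel gripper is mounted at the origin on the work surface. World frame = base frame: x ahead of the robot, y to its left, z up, the work surface at z = 0. Lengths are in mm, angles in rad, forces in N, time in s.
With the tool pointing down it reaches from about 375 to 925 mm from the base axis. Payload 5.7 kg.
Tool frame: the origin (TCP) lies on the centre line of the jaws, within the pads' length; the fingertips stand 25 mm ahead of it and the grasp point (between the pads) lies 6 mm ahead of it; z points along the fingers, y is the line along which they close (so a half turn about z gives the same grasp; the last joint's range is limited). The gripper opens to 88 mm and grips with 3 to 60 N. Pads are 20 mm wide; open, the fingers measure 115 mm over their backs; the gripper's body (75 mm by 178 mm) begins 61 mm behind the grasp point.
Start: joints at [-1.417, 0.359, 1.51, -0, 1.272, -0.115], TCP at [159.331, -578.428, 247.623] pointing down, gripper open.
Joint ranges: [-2.97, 2.97], [-1.01, 2.36], [0.21, 2.38], [-0.96, 4.11], [0.2, 2.71], [-2.98, 2.98]. Speed limits (rad/s): [2.39, 2.39, 3.14, 3.14, 3.14, 3.14].

INTERFACE

Orientations are given as a unit quaternion [w, x, y, z].
In Python, from cell import bot, get_image, calibration, ticket gives the robot as it stands.
- The arm moves only by the tool step_arm, never from a script. Its argument "plan" is a list of rows, each a list of 3 entries, a list of its own where there are three numbers: the closure, from 0 (fully open) to 1 (shut), then the shift along the tool's x, y, z in units of 50 mm (1.0 is 50 mm), then the turn about the tool's z in rad. A call has 1 to 10 rows; each row shifts and turns the commanded pose from where the row before left it, along the tool's axes as they then stand; what a row does not reach is not made up. A row lasts 1/10 s, in which the tool goes at most 50 mm and 8.59 degrees, less where a joint would pass 70% of its speed; a pose out of reach is approached as far as the arm can. A call is refused whole if a number of a shift passes 1 or a number of a turn 0.15, either way. A call with a gripper value outside its range is refused whole. The fingers move at their own pace and stop on an object; "newtons" is the grip in N (left out, the last holds). Time passes only in rows, so rows that do not move let the fingers close. It gives the time, the measured TCP pose, the force, the opening and the grip force at its end, in the units of the state.
- bot.read_state(): the state, without advancing time (a new reading comes with each control period).
- get_image(name): name is "side" or "top" or "wrist"; returns the picture (420x560x3 uint8, red, green, blue); there is no depth.
- calibration(name): a dict with "fx", "fy", "cx", "cy" (pixels), "T" (4x4, takes a point from camera to world coordinates); the wrist camera has in their place "T_tool_cam" (4x4, takes a point from camera to tool coordinates, whose origin is the TCP and whose axes are the flange's). Camera axes: x right, y up, looking along -z (the intrinsics and any distortion apply to the point x, -y, -z); pixel columns grow to the right and rows downward; lengths in mm; the calibration is good to about 2 mm. A picture is of the moment at which its call begins: read the wrist's pose just before it. calibration takes no time and is no camera call.
- ticket.job_done(): hands the job in; it is judged then, once.
The state is a dict: "t": time; "joint_pos": joint angles; "dq": joint speeds; "tau": joint torques, N m; "ee_pos": TCP position; "orientation": TCP orientation; "wrist_force": force on the tool from outside, world axes, zero at the start; "ft_torque": the same for the moment, N m; "opening": opening from 0.0 (shut) to 1.0 (fully open); "gripper_force": force on a finger pad.
Only numpy, scipy, OpenCV 4.12 (cv2) and the standard library are available. Lean on these libraries where they do the work, as an engineer would, in place of code of your own. Each camera call takes 0.05 s, during which the arm holds its last target. There are 200 camera calls.

TASK

The jar is standing in the way: move it away, standing it upright on the round rubber mat. Bring the ration box up to the closed steel eye so that the eye's near upright presses the box's sprung gate inward, slips into the snap hook and the gate snaps fully shut behind it. Leave the box flat on the table and do not disturb the sauce bottle, the food tin, the pepper tin or the mug.

Things in the scene. Friction and masses are not known exactly. Their poses are not given: they have to be found in the camera images.
- ration_box: Loose plain aluminium box, 96 (x) x 150 (y) x 60 (z) mm, about 0.6 kg, flat on the table, too wide for most grippers; slides at a few N. Origin: centre of its underside. Fixed to its +x face is a flat steel snap hook, level, 32 mm up: a loop of 10 mm bar, y -50 to 50 mm, back bar (spine) centreline at x = 65, front bar at x = 128 with a gap from y = -20 to 19 that the gate closes.
- hook_mouth (a point): Middle of the gated gap in the snap hook's front bar: x = 128, y = 0, z = 32 mm of the ration box, same axes. An upright 10 mm bar passes the gap if its centre is within about 13 mm of y = 0.
- gate (a joint): Angle of the hook's gate, a dark bar 8 mm thick, 42 mm long, pivoted upright at box x = 128, y = -27 mm, lying along box +y when shut. 0 = shut; swings only inward (to the box), up to 1.3 rad; a spring (1 to 3 N at the tip) shuts it. It shuts behind a 10 mm bar whose centre is at box x of about 83 mm or less, always at 78 (the bar meets the spine at 75).
- eye: The closed eye, fixed to the table: an upright steel loop of 10 mm bar, 87 mm high, on a grey base plate 125 x 44 x 6 mm. Origin: on the table at the foot of its near upright; x points along the loop to its other upright, 80 mm away; z up.
- eye_front_leg (a point): Point on the centreline of the eye's near upright (10 mm diameter, from the table to 72 mm high), 32 mm above the table, level with the snap hook. Axes as eye.
- cane: Open fitting fixed to the table, same base, bar and height as the eye but no eye: its near upright is missing (a short stub hangs from the top bar), so nothing can be clipped to it. Origin on the table below the stub; x points to its one upright, 80 mm away. It may swap places with the eye.
- jar_center (a point): Centre (45 mm above its underside) of the loose jar: amber glass, white lid, upright, 50 mm diameter, 90 mm high, about 0.22 kg. It stands on the table 70 to 105 mm from the eye's near upright, on the side the box comes from.
- mat_top (a point): Centre of the top of the round black rubber mat, 100 mm diameter, 4 mm thick, fixed to the table.
- sauce_bottle_center (a point): Centre of the loose sauce bottle, 56 mm diameter, 170 mm high, upright; leave it alone.
- food_tin_center (a point): Centre of the loose food tin, 72 mm diameter, 55 mm high, upright; leave it alone.
- mug_center (a point): Centre of the loose mug, 76 mm diameter (with a handle), 85 mm high, upright; leave it alone.
- pepper_tin_center (a point): Centre of the loose small pepper tin, bare steel, 44 mm diameter, 60 mm high, upright; leave it alone.

How it is judged:
By the outcome, as a careful person would: the job done as asked, in the order asked, and still so for the second after the job is handed in, with the robot touching nothing.
It also fails if it takes over 58 s, if anything falls off the work surface, if the arm or the gripper's body presses on something with over 40 N, if the wrist force passes 120 N, or if a joint passes its speed limit or range.

## Working session

There is one attempt and no reset: what is moved stays moved. The work goes in short steps, Python scripts to look and compute and a tool call to move; the robot and the scene stay as the last step left them, time stands still between calls to the robot, and variables do not carry over. Pictures are saved under pics/ and viewed, at most 10 in all, crops included, and the job is handed in when it is done.

Besides the shell and the picture viewer there is one more tool, called after "Emit:" in YAML: its name, and indented under it one key for each argument. step_arm: Moves the arm, as the interface text tells. Its arguments: {"type":"object","properties":{"plan":{"type":"array"},"newtons":{"type":"number"}},"required":["plan"]}

```bash
mkdir -p pics; ls
python3 - <<'E'
from cell import bot,get_image,calibration
import cv2,numpy as np
s=bot.read_state();print({k:np.round(v,3).tolist() for k,v in s.items()})
for n in("top","side"):
    cv2.imwrite(f"pics/{n}0.png",cv2.cvtColor(get_image(n),cv2.COLOR_RGB2BGR))
for n in("top","side","wrist"):print(n,{k:np.round(v,4).tolist() for k,v in calibration(n).items()})
E
```

```text
pics
{'t': 0.0, 'joint_pos': [-1.417, 0.359, 1.511, -0.0, 1.273, -0.115], 'dq': [0.0, -0.002, -0.002, 0.0, -0.001, -0.001], 'tau': [0.001, -51.538, -27.073, 0.068, 0.035, -0.0], 'ee_pos': [159.24, -577.841, 246.843], 'orientation': [-0.001, 0.991, 0.134, -0.0], 'wrist_force': [0.026, 0.679, 0.387], 'ft_torque': [-0.041, 0.018, 0.023], 'gripper_force': 0.0, 'opening': 1.002}
top {'fx': 442.7965, 'fy': 442.7965, 'cx': 280.6128, 'cy': 212.3432, 'T': [[0.0112, 0.9873, -0.1586, 420.1737], [-0.9996, 0.0149, 0.0222, 33.8967], [0.0243, 0.1583, 0.9871, 1421.2732], [0.0, 0.0, 0.0, 1.0]]}
side {'fx': 489.7528, 'fy': 489.7528, 'cx': 280.8537, 'cy': 209.1149, 'T': [[0.9276, 0.2644, -0.264, 322.6527], [-0.3735, 0.6741, -0.6372, -725.9259], [0.0094, 0.6897, 0.724, 939.243], [0.0, 0.0, 0.0, 1.0]]}
wrist {'fx': 316.0361, 'fy': 316.0361, 'cx': 274.4381, 'cy': 214.2832, 'T_tool_cam': [[0.0003, 0.9519, 0.3063, 85.3296], [1.0, -0.0002, -0.0003, 0.9326], [-0.0002, 0.3063, -0.9519, -137.3494], [0.0, 0.0, 0.0, 1.0]]}
```

View pics/top0.png

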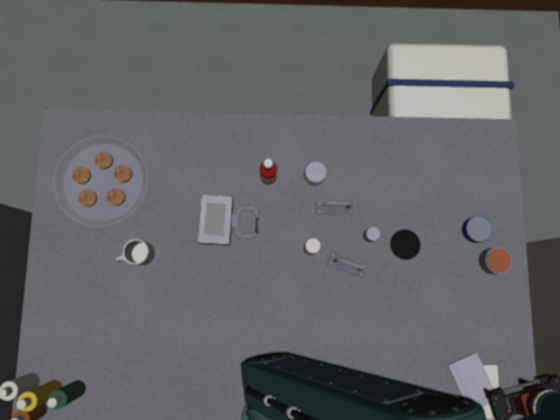

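View pics/side0.png

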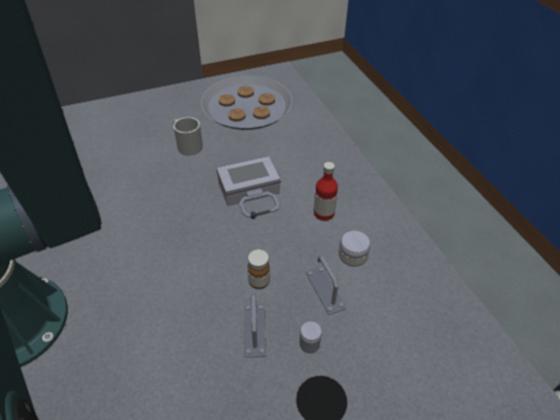

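Top view: box (215,220) with its hook pointing right (world -y), gate around (257,222), jar (313,245), mat (405,244), fixtures at (334,208) and (347,265), pepper tin (373,234), food tin (316,172), bottle (268,170) and mug (136,252). Next I'll enlarge the fixtures.

```bash
cat > h.py <<'E'
import numpy as np,cv2
from cell import bot,get_image,calibration
from scipy.spatial.transform import Rotation as R
def cam(n,s=None):
    c=calibration(n)
    if n=="wrist":
        T=np.eye(4);q=s["orientation"];T[:3,:3]=R.from_quat([q[1],q[2],q[3],q[0]]).as_matrix();T[:3,3]=s["ee_pos"]
        c["T"]=T@np.array(c["T_tool_cam"])
    c["T"]=np.array(c["T"]);return c
def ray(c,u,v,z):
    d=c["T"][:3,:3]@np.array([(u-c["cx"])/c["fx"],-(v-c["cy"])/c["fy"],-1]);o=c["T"][:3,3]
    return np.round(o+d*(z-o[2])/d[2],1)
def proj(c,p):
    q=c["T"][:3,:3].T@(np.array(p,float)-c["T"][:3,3]);return np.array([c["cx"]-c["fx"]*q[0]/q[2],c["cy"]+c["fy"]*q[1]/q[2]])
def snap(n,f):
    s=bot.read_state();im=cv2.cvtColor(get_image(n),cv2.COLOR_RGB2BGR);cv2.imwrite("pics/"+f,im);return im,s
E
python3 - <<'E'
from h import *
t=cv2.imread("pics/top0.png");s=cv2.imread("pics/side0.png")
a=cv2.resize(t[180:290,190:400],None,fx=3.8,fy=3.8,interpolation=cv2.INTER_CUBIC)[:, :798]
b=cv2.resize(s[150:360,210:350],None,fx=2.85,fy=2.85,interpolation=cv2.INTER_CUBIC)
cv2.imwrite("pics/ca.png",a)
cv2.imwrite("pics/cb.png",b)
c=cam("top")
for n,u,v,z in [("boxc",215,220,60),("jar",313,246,90),("mat",405,244,4),("pep",373,234,60),("fA",334,208,6),("fB",347,265,6),("tin",316,173,55),("bot",268,163,170),("mug",136,252,85)]:print(n,ray(c,u,v,z))
E
```

```text
boxc [611.8 206.1  60. ]
jar [532.8 -94.8  90. ]
mat [ 550.4 -400.7    4. ]
pep [ 575.1 -284.5   60. ]
fA [ 664.5 -171.5    6. ]
fB [ 480.7 -211.6    6. ]
tin [ 768.  -107.9   55. ]
bot [766.2  44.1 170. ]
mug [508.2 435.   85. ]
```

View pics/ca.png

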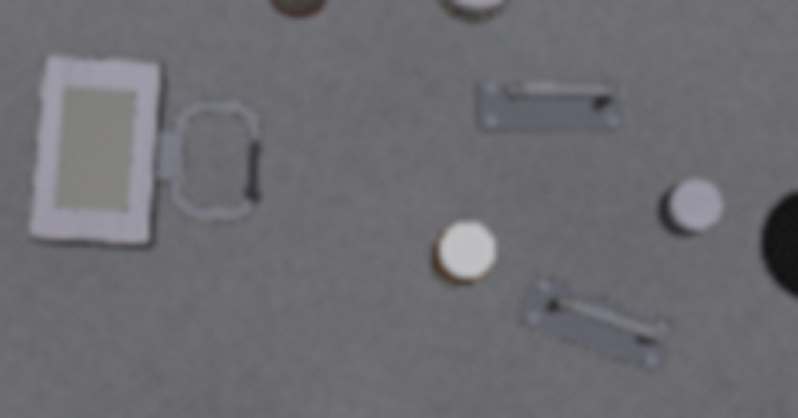

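View pics/cb.png

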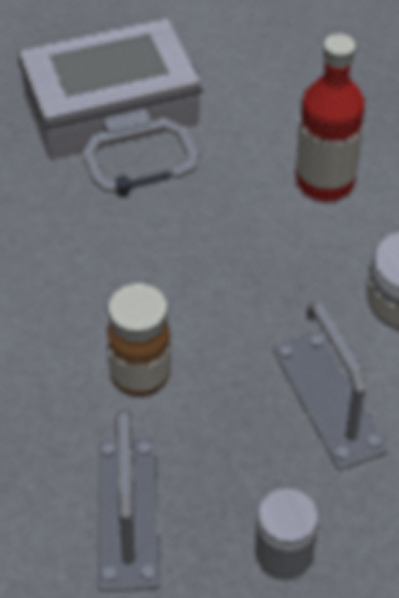

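Crop: the lower fixture has two feet, at about (335,260) and (360,269), so it is the eye, with its near upright on the left. The upper one has only a right foot, so it is the cane. The gate's dark bar pivots at the lower side of the hook. I'll fly above the jar and turn the tool towards the box's heading.

Emit:
step_arm:
  plan:
    - [0, [0.7, -0.52, 0], 0]
    - [0, [0.7, -0.52, 0], 0]
    - [0, [0.7, -0.52, 0], 0]
    - [0, [0.7, -0.52, 0], 0]
    - [0, [0.7, -0.52, 0], 0]
    - [0, [0.7, -0.52, 0], 0]
    - [0, [0.7, -0.52, 0], 0]
    - [0, [0.7, -0.52, 0], 0]
    - [0, [0.7, -0.52, 0], 0]
    - [0, [0.7, -0.52, 0], 0]
  newtons: 25

```text
t: 1.1
ee_pos: [428.3, -233.1, 247.5]
orientation: [-0.0, 0.991, 0.134, -0.0]
wrist_force: [0.3, -0.5, 0.6]
opening: 0.998
gripper_force: 0.0
```

Emit:
step_arm:
  plan:
    - [0, [0.7, -0.5, 0], 0]
    - [0, [0.7, -0.5, 0], 0]
    - [0, [0, 0, 0], -0.145]
    - [0, [0, 0, 0], -0.145]
    - [0, [0, 0, 0], -0.145]
    - [0, [0, 0, 0], -0.145]
    - [0, [0, 0, 0], -0.145]
    - [0, [0, 0, 0], -0.145]
    - [0, [0, 0, 0], -0.145]
    - [0, [0, 0, 0], 0]

```text
t: 2.1
ee_pos: [481.6, -167.9, 247.3]
orientation: [-0.0, 0.801, 0.599, -0.0]
wrist_force: [0.6, -0.7, -0.7]
opening: 1.001
gripper_force: 0.0
```

Run:
```python
from h import *
im,s=snap("wrist","w1.png");print(s["t"],s["joint_pos"],s["ee_pos"],s["orientation"])
import json;json.dump({k:np.array(v).tolist() for k,v in s.items()},open("w1.json","w"))
cv2.imwrite("pics/w1b.png",cv2.resize(im,(800,600),interpolation=cv2.INTER_CUBIC))
```

```text
2.1 [-4.70908835e-01  2.30233536e-01  1.70076301e+00  1.16795715e-05
  1.21153440e+00 -1.85244406e-01] [ 481.60706318 -167.87120788  247.30407652] [-4.23351235e-04  8.00561890e-01  5.99249898e-01 -2.02246428e-04]
```

View pics/w1b.png

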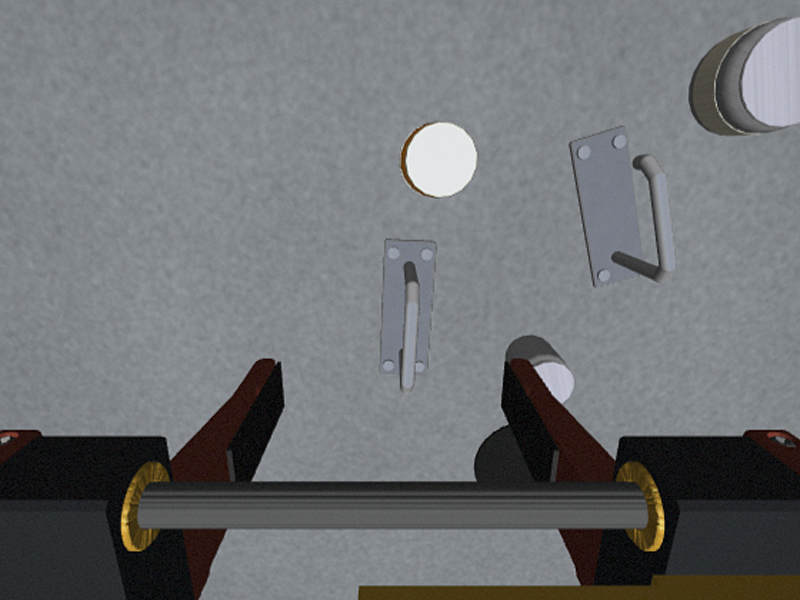

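Wrist view (800×600 scale): the eye has its plate corners at (387,240), (436,242), (428,374), (380,372) and its near foot at about (409,266). The jar lid is at (440,160), the cane is on the right with no near upright, and the pepper tin and mat are behind the right finger.

Run:
```python
from h import *
import json
s=json.load(open("w1.json"));c=cam("wrist",s)
f=lambda u,v,z:ray(c,u*.7,v*.7,z)
P=[f(387,240,6),f(436,242,6),f(428,374,6),f(380,372,6)]
print("plate",*P,"ctr",np.mean(P,0))
a=(P[2]+P[3]-P[0]-P[1])/2;print("len",np.linalg.norm(a),np.linalg.norm(P[1]-P[0]),"yaw",np.arctan2(a[1],a[0]))
e=a/np.linalg.norm(a);m=np.mean(P,0);near=m-40*e;print("near",near,"foot px",proj(c,near)/.7,f(409,266,6))
print("top near bend", f(413,285,72))
print("jar",f(441,160,90),"pep",f(552,382,60))
# mat fit from top by threshold ellipse
t=cv2.imread("pics/top0.png");g=t.max(2);roi=g[225:265,385:425];m_=(roi<30).astype(np.uint8)
n,l,st,cc=cv2.connectedComponentsWithStats(m_);k=1+st[1:,4].argmax();u,v=cc[k]+[385,225];print("mat px",u,v,ray(cam("top"),u,v,4),st[k])
print("yaw",2*np.arctan2(s["orientation"][2],s["orientation"][1]))
```

```text
plate [ 484.2 -146.9    6. ] [ 523.3 -160.2    6. ] [ 485.2 -276.9    6. ] [ 443.1 -262.5    6. ] ctr [ 483.95  -211.625    6.   ]
len 122.71504593977056 41.30012106519782 yaw -1.8993757919156364
near [ 496.85795263 -173.76493187    6.        ] foot px [410.1174936  265.82722185] [ 495.9 -173.6    6. ]
top near bend [ 496.7 -172.8   72. ]
jar [535.5 -95.4  90. ] pep [ 581.4 -284.5   60. ]
mat px 404.8808724832215 244.08221476510067 [ 550.2 -400.3    4. ] [  7   6  27  27 596]
yaw 1.2851277863775894
```

Emit:
step_arm:
  plan:
    - [0, [0.57, 0.21, 0], 0]
    - [0, [0.57, 0.21, 0], 0]
    - [0, [0.56, 0.2, 0], 0]
    - [0, [0, 0, 0.6], 0]
    - [0, [0, 0, 0.7], 0]
    - [0, [0, 0, 0.7], 0]
    - [0, [0, 0, 0.7], 0]
    - [0, [0, 0, 0.6], 0]
    - [0, [0, 0, 0.35], 0]
    - [0, [0, 0, 0], 0]

```text
t: 3.15
ee_pos: [533.6, -94.6, 62.7]
orientation: [-0.002, 0.802, 0.597, -0.002]
wrist_force: [-0.5, 0.4, 0.3]
opening: 0.997
gripper_force: 0.0
```

Emit:
step_arm:
  plan:
    - [1, [0, 0, 0], 0]
    - [1, [0, 0, 0], 0]
    - [1, [0, 0, 0], 0]
    - [1, [0, 0, 0], 0]
    - [1, [0, 0, 0], 0]
    - [1, [0, 0, 0], 0]
  newtons: 25

```text
t: 3.75
ee_pos: [535.7, -95.2, 65.7]
orientation: [0.0, 0.801, 0.599, 0.0]
wrist_force: [-1.6, -0.0, 4.0]
opening: 0.562
gripper_force: 25.0
```

Emit:
step_arm:
  plan:
    - [1, [0, 0, -0.4], 0]
    - [1, [0, 0, -0.7], 0]
    - [1, [0, 0, -0.7], 0]
    - [1, [0, 0, -0.6], 0]
    - [1, [-0.3, 0.1, 0], 0]
    - [1, [-0.6, 0.21, 0], 0]
    - [1, [-0.6, 0.21, 0], 0]
    - [1, [-0.6, 0.21, 0], 0]
    - [1, [-0.6, 0.21, 0], 0]
    - [1, [-0.6, 0.21, 0], 0]

```text
t: 4.75
ee_pos: [543.0, -271.4, 183.2]
orientation: [-0.001, 0.801, 0.599, -0.001]
wrist_force: [0.2, 0.0, -2.2]
opening: 0.556
gripper_force: 25.0
```

Emit:
step_arm:
  plan:
    - [1, [-0.6, 0.21, 0], 0]
    - [1, [-0.6, 0.21, 0], 0]
    - [1, [-0.6, 0.21, 0], 0]
    - [1, [-0.4, 0.14, 0], 0]
    - [1, [-0.27, 0.09, 0], 0]
    - [1, [0, 0, 0.4], 0]
    - [1, [0, 0, 0.6], 0]
    - [1, [0, 0, 0.6], 0]
    - [1, [0, 0, 0.3], 0]
    - [1, [0, 0, 0], 0]

```text
t: 5.75
ee_pos: [548.4, -398.7, 86.8]
orientation: [-0.003, 0.801, 0.599, -0.001]
wrist_force: [0.1, 0.1, -1.8]
opening: 0.557
gripper_force: 25.0
```

Emit:
step_arm:
  plan:
    - [1, [0, 0, 0.1], 0]
    - [1, [0, 0, 0.1], 0]
    - [1, [0, 0, 0.1], 0]
    - [1, [0, 0, 0.06], 0]
    - [1, [0, 0, 0.03], 0]
    - [1, [0, 0, 0], 0]
    - [1, [0, 0, 0], 0]

```text
t: 6.45
ee_pos: [550.6, -400.5, 70.9]
orientation: [0.0, 0.801, 0.599, 0.0]
wrist_force: [-0.9, 0.7, -1.7]
opening: 0.561
gripper_force: 25.0
```

Emit:
step_arm:
  plan:
    - [1, [0, 0, 0.02], 0]
    - [1, [0, 0, 0.01], 0]
    - [1, [0, 0, 0], 0]
    - [1, [0, 0, 0], 0]

```text
t: 6.85
ee_pos: [550.6, -400.6, 69.7]
orientation: [0.0, 0.801, 0.599, 0.0]
wrist_force: [-0.5, 1.1, 5.0]
opening: 0.563
gripper_force: 25.0
```

Emit:
step_arm:
  plan:
    - [0, [0, 0, 0], 0]
    - [0, [0, 0, 0], 0]
    - [0, [0, 0, 0], 0]
    - [0, [0, 0, 0], 0]
    - [0, [0, 0, -0.5], 0]
    - [0, [0, 0, -0.9], 0]
    - [0, [0, 0, -0.9], 0]
    - [0, [0, 0, -0.9], 0]
    - [0, [0, 0, -0.4], 0]
    - [0, [0.5, -0.06, 0], 0]

```text
t: 7.85
ee_pos: [556.3, -379.6, 253.9]
orientation: [0.005, 0.802, 0.598, 0.001]
wrist_force: [1.6, -1.1, -0.5]
opening: 1.002
gripper_force: 0.0
```

Emit:
step_arm:
  plan:
    - [0, [0.9, -0.12, 0], 0]
    - [0, [0.9, -0.12, 0], 0]
    - [0, [0.9, -0.12, 0], 0]
    - [0, [0.9, -0.12, 0], 0]
    - [0, [0.9, -0.12, 0], 0]
    - [0, [0.9, -0.12, 0], -0.1]
    - [0, [0.9, -0.12, 0], -0.13]
    - [0, [0.9, -0.12, 0], 0]
    - [0, [0.9, -0.12, 0], 0]
    - [0, [0, 0, 0], 0]

```text
t: 8.85
ee_pos: [591.1, 34.6, 249.1]
orientation: [-0.001, 0.725, 0.688, 0.001]
wrist_force: [0.4, -0.2, -0.2]
opening: 1.0
gripper_force: 0.0
```

Run:
```python
from h import *
im,s=snap("wrist","w2.png");print(s["t"],s["joint_pos"],s["ee_pos"],s["opening"])
import json;json.dump({k:np.array(v).tolist() for k,v in s.items()},open("w2.json","w"))
cv2.imwrite("pics/w2b.png",cv2.resize(im,(800,600),interpolation=cv2.INTER_CUBIC))
snap("top","t2.png")
```

```text
8.85 [-0.0595342   0.34653229  1.52556834  0.00250496  1.27041686 -0.00812646] [591.10149089  34.64406161 249.10786826] 0.9995786614977487
```

View pics/w2b.png

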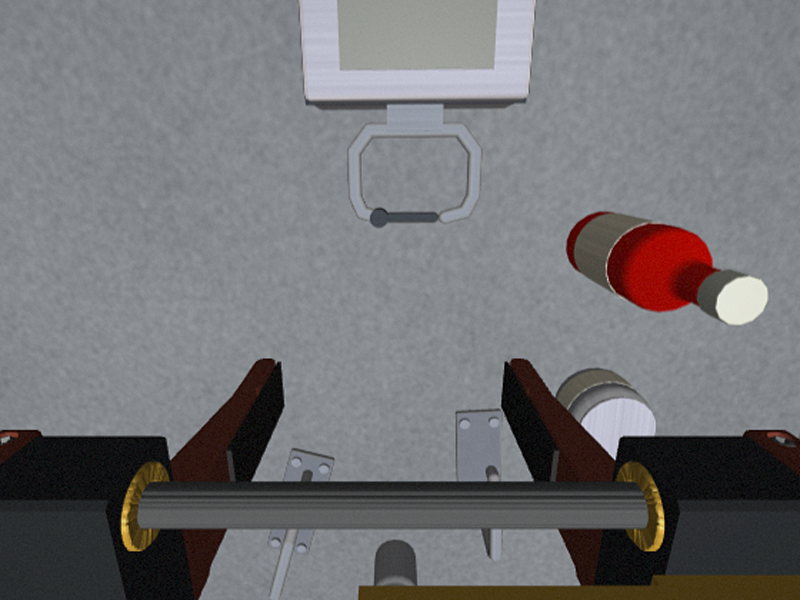

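The hook is clear in view: gate pivot (379,217), gate tip (439,217), right side bar (+y) at about (475,150–190), left bar at about (354,150–190), spine near v=130, and box front top corners at (304,100) and (527,100). The bottle stands to the right.

Run:
```python
from h import *
import json
s=json.load(open("w2.json"));c=cam("wrist",s)
f=lambda u,v,z:ray(c,u*.7,v*.7,z)
print("yawtool",2*np.arctan2(s["orientation"][2],s["orientation"][1]))
a,b=f(304,100,60),f(527,99,60);print("corners",a,b,np.linalg.norm(a-b));d=(b-a)/np.linalg.norm(b-a);x=np.array([d[1],-d[0],0]);print("box x yaw edge",np.arctan2(x[1],x[0]))
L,Rr=f(354,170,36),f(475.5,170,36);print("sidebars",L,Rr,np.linalg.norm(L-Rr))
pv=f(379,217,37);tip=f(439,217,36);d2=tip-pv;print("pivot",pv,tip,np.arctan2(d2[1],d2[0])-np.pi/2)
mid=(a+b)/2
for n,p in [("L",L),("R",Rr),("piv",pv),("tip",tip),("spine",f(414,130,36))]:
    print(n,(p-mid)@x+48,(p-mid)@d)
print("bottle base",f(588,241,0), "bottle cap",f(740,299,170),"tin",f(618,428,55))
print("boxc",mid-48*x)
# gate/edge fit of box edges via proj of model
def model(o,yaw,p):
    r=R.from_euler("z",yaw).as_matrix();return proj(c,np.r_[o[:2],0]+r@np.array(p))/.7
```

```text
yawtool 1.5186463011622615
corners [539.9 160.3  60. ] [687.5 153.2  60. ] 147.7706669132951
box x yaw edge -1.6188622574718348
sidebars [567.6 114.   36. ] [657.8 109.3  36. ] 90.32236710804244
pivot [584.1  78.7  37. ] [630.   76.2  36. ] -1.625208794094244
L 92.91561240563668 -43.99272965191657
R 93.27630645347008 46.32891725403753
piv 127.38206035764065 -25.815712141560216
tip 127.67379620008151 20.151394469561545
spine 65.35398542597548 0.33420029178711863
bottle base [760.8  44.9   0. ] bottle cap [766.9  43.8 170. ] tin [ 775.4 -105.1   55. ]
boxc [616.00627639 204.69456267  60.        ]
```

Emit:
step_arm:
  plan:
    - [0.66, [0.52, -0.19, 0], 0]
    - [0.66, [0.52, -0.18, 0], 0]
    - [0.66, [0.53, -0.18, 0], 0]
    - [0.66, [0, 0, 0.8], 0]
    - [0.66, [0, 0, 0.9], 0]
    - [0.66, [0, 0, 0.8], 0]
    - [0.66, [0, 0, 0.4], 0]
    - [0.66, [0, 0, 0], 0]
    - [0.66, [0, 0, 0], 0]
  newtons: 50

```text
t: 9.85
ee_pos: [569.8, 108.2, 104.4]
orientation: [0.0, 0.727, 0.686, -0.0]
wrist_force: [-0.2, 0.4, 0.2]
opening: 0.341
gripper_force: 0.0
```

Run:
```python
from h import *
im,s=snap("wrist","w3.png");print(s["t"],s["ee_pos"],s["opening"],2*np.arctan2(s["orientation"][2],s["orientation"][1]))
c=cam("wrist",s);L=np.array([567.5,114.5,37])
print(proj(c,L),proj(c,[567.5-.05*0,114.5+10,37]))
cv2.imwrite("pics/w3b.png",im)
```

```text
9.85 [569.79100073 108.18139812 104.396509  ] 0.341314663726825 1.512319503275662
[269.30126406 230.67514291] [268.37590205 216.98389435]
```

View pics/w3b.png

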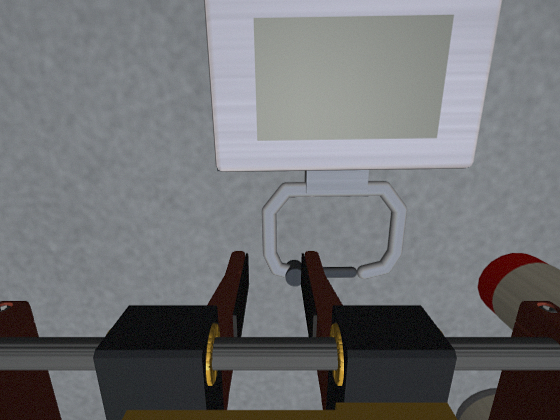

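The side bar is at (269,210–252), where I predicted it. I'll descend and grip it.

Emit:
step_arm:
  plan:
    - [0.66, [0.12, -0.05, 0], 0]
    - [0.66, [0, 0, 0.4], 0]
    - [0.66, [0, 0, 0.4], 0]
    - [0.66, [0, 0, 0.25], 0]
    - [0.66, [0, 0, 0.12], 0]
    - [0.66, [0, 0, 0], 0]
    - [1, [0, 0, 0], 0]
    - [1, [0, 0, 0], 0]
    - [1, [0, 0, 0], 0]
    - [1, [0, 0, 0], 0]

```text
t: 10.9
ee_pos: [567.1, 115.5, 46.3]
orientation: [0.0, 0.727, 0.687, 0.0]
wrist_force: [-1.6, -0.4, 4.7]
opening: 0.098
gripper_force: 50.0
```

Emit:
step_arm:
  plan:
    - [1, [-0.15, -0.05, 0], 0]
    - [1, [-0.3, -0.1, 0], 0.025]
    - [1, [-0.37, -0.12, 0], 0.025]
    - [1, [-0.37, -0.11, 0], 0.025]
    - [1, [-0.38, -0.1, 0], 0.025]
    - [1, [-0.38, -0.09, 0], 0.025]
    - [1, [-0.38, -0.08, 0], 0.025]
    - [1, [-0.38, -0.07, 0], 0.025]
    - [1, [-0.3, -0.05, 0], 0.025]
    - [1, [-0.15, -0.02, 0], 0.025]

```text
t: 11.9
ee_pos: [504.9, -36.3, 46.0]
orientation: [0.0, 0.8, 0.6, 0.0]
wrist_force: [2.0, 5.5, 4.5]
opening: 0.097
gripper_force: 50.0
```

Run:
```python
from h import *
im,s=snap("wrist","w4.png");ph=2*np.arctan2(s["orientation"][2],s["orientation"][1]);print(s["t"],s["ee_pos"],s["opening"],ph,s["wrist_force"])
c=cam("wrist",s);tx=np.array([np.cos(ph),np.sin(ph),0]);ty=np.array([np.sin(ph),-np.cos(ph),0]);o=np.array([*s["ee_pos"][:2],0])
for X,Y,z in[(48,-75,60),(48,75,60),(65,0,37),(128,-27,37),(93,45,37)]:
    u=proj(c,o+(91.4-X)*tx+(Y+45)*ty+[0,0,z]);print(X,Y,u.round(1));cv2.drawMarker(im,tuple(int(round(k)) for k in u),(0,0,255),0,8,1)
u=proj(c,[496.5,-173.5,6]);cv2.drawMarker(im,tuple(int(round(k)) for k in u),(0,255,0),0,8,1);print(u)
cv2.imwrite("pics/w4b.png",cv2.resize(im,(800,600),interpolation=cv2.INTER_CUBIC))
```

```text
11.9 [504.91736571 -36.31364565  46.03006686] 0.09747553456729896 1.2860228205113153 [1.95255678 5.50591967 4.50964938]
48 -75 [199.  216.8]
48 75 [563.5 216.8]
65 0 [362.8 234.8]
128 -27 [304.8 340. ]
93 45 [444.1 284.6]
[313.78730975 420.05626861]
```

View pics/w4b.png

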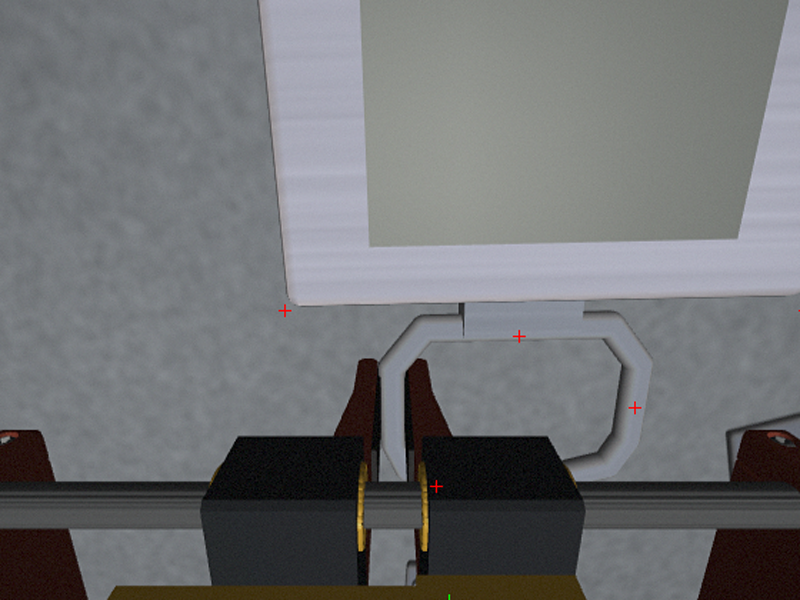

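Markers against the image: the front left corner is at (290,304), the front edge reaches about (795,294), the spine is near v=325, and the right bar is at about (640,400). The box has turned slightly in the grip, so I'll recompute.

Run:
```python
from h import *
s=bot.read_state();ph=2*np.arctan2(s["orientation"][2],s["orientation"][1]);c=cam("wrist",s)
tx=np.array([np.cos(ph),np.sin(ph)]);ty=np.array([np.sin(ph),-np.cos(ph)]);o=np.array(s["ee_pos"][:2])
g=lambda u,v,z:(lambda p:np.round([(p-o)@tx,(p-o)@ty],1))(ray(c,u*.7,v*.7,z)[:2])
a,b=g(290,304,60),g(780,295,60);print("corner",a,b,"slope",(b-a)[0]/(b-a)[1])
for n,p in dict(spineL=(440,325,37),spineR=(600,324,37),rbar=(638,400,36),lbar=(392,410,37)).items():print(n,g(*p))
im=cv2.imread("pics/w4.png",0).astype(float)
# front edge detection: column-wise strongest negative gradient
u=np.r_[215:315:5,420:545:5];vs=[]
for k in u:
    col=cv2.GaussianBlur(im[195:225,k-2:k+3].mean(1).reshape(-1,1),(1,3),0).ravel();vs.append(195+np.argmin(np.diff(col))+.5)
print(np.c_[u,vs][::4].tolist(),np.polyfit(u,vs,1))
```

```text
corner [ 45.2 -28.2] [ 47.8 111.5] slope 0.018611309949892588
spineL [30.3 17.6]
spineR [30.6 72.8]
rbar [ 0.6 91.4]
lbar [-3.   1.1]
[[215.0, 213.5], [235.0, 212.5], [255.0, 212.5], [275.0, 212.5], [295.0, 211.5], [420.0, 216.5], [440.0, 208.5], [460.0, 207.5], [480.0, 207.5], [500.0, 206.5], [520.0, 206.5], [540.0, 206.5]] [-2.10961288e-02  2.18053516e+02]
```

Emit:
step_arm:
  plan:
    - [1, [-0.15, -0.02, 0], 0.01]
    - [1, [-0.29, -0.04, 0], 0.011]
    - [1, [-0.29, -0.05, 0], 0.011]
    - [1, [-0.29, -0.05, 0], 0.011]
    - [1, [-0.29, -0.04, 0], 0.011]
    - [1, [-0.16, -0.02, 0], 0.01]
    - [1, [0, 0, 0], 0]
    - [1, [0, 0, 0], 0]

```text
t: 12.75
ee_pos: [471.9, -103.0, 46.1]
orientation: [0.0, 0.818, 0.575, -0.001]
wrist_force: [-2.6, -2.9, 9.6]
opening: 0.1
gripper_force: 50.0
```

Run:
```python
from h import *
s=bot.read_state();im,_=snap("side","s5.png");t,_=snap("top","t5.png");ph=2*np.arctan2(s["orientation"][2],s["orientation"][1]);print(s["t"],s["ee_pos"],ph,s["wrist_force"])
tx=np.array([np.cos(ph),np.sin(ph)]);ty=np.array([np.sin(ph),-np.cos(ph)]);o=np.array(s["ee_pos"][:2]);d=np.array([496.5,-173.5])-o
print("upright in tool",d@tx,d@ty,"want 18.2,46.7 final; now x -57.8")
a=cv2.resize(im[180:330,180:330],(600,600),interpolation=cv2.INTER_CUBIC)
cs=cam("side");q=lambda p:tuple(((proj(cs,p)-180)*4+2).round().astype(int).tolist())
cv2.drawMarker(a,q([496.5,-173.5,6]),(0,255,0),0,12,1);cv2.drawMarker(a,q([496.5,-173.5,72]),(0,255,0),0,12,1)
m=o-32.8*tx+47.7*ty;cv2.drawMarker(a,q([*m,37]),(0,0,255),0,12,1)
cv2.imwrite("pics/s5b.png",a)
```

```text
12.75 [ 471.85533045 -103.04609075   46.07892192] 1.2250019978737186 [-2.63291119 -2.90325187  9.565933  ]
upright in tool -57.93033173645479 47.06580214090704 want 18.2,46.7 final; now x -57.8
```

View pics/s5b.png

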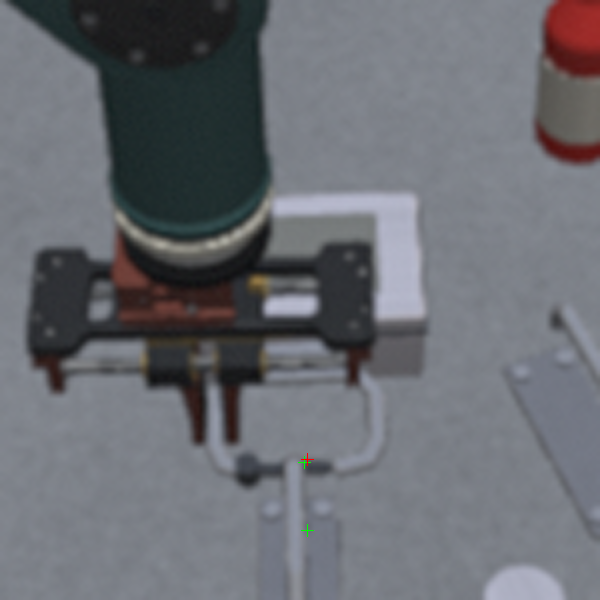

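The side view shows the near upright (about u=294) in line with the gate's middle (about u=298), a couple of mm off. Clear to advance.

Emit:
step_arm:
  plan:
    - [1, [-0.1, 0, 0], 0]
    - [1, [-0.12, 0, 0], 0]
    - [1, [-0.12, 0, 0], 0]
    - [1, [-0.12, 0, 0], 0]
    - [1, [-0.1, 0, 0], 0]
    - [1, [-0.1, 0, 0], 0]
    - [1, [-0.1, 0, 0], 0]
    - [1, [-0.1, 0, 0], 0]

```text
t: 13.65
ee_pos: [457.2, -141.2, 45.6]
orientation: [-0.001, 0.818, 0.575, 0.0]
wrist_force: [2.6, 9.6, 6.3]
opening: 0.1
gripper_force: 50.1
```

Emit:
step_arm:
  plan:
    - [1, [-0.08, 0, 0], 0]
    - [1, [-0.08, 0, 0], 0]
    - [1, [-0.08, 0, 0], 0]
    - [1, [-0.08, 0, 0], 0]
    - [1, [-0.06, 0.01, 0], 0]
    - [1, [-0.06, 0.01, 0], 0]

```text
t: 14.25
ee_pos: [449.3, -161.7, 45.3]
orientation: [-0.002, 0.818, 0.575, -0.001]
wrist_force: [-0.6, 7.3, 5.8]
opening: 0.097
gripper_force: 50.1
```

Emit:
step_arm:
  plan:
    - [1, [-0.04, 0, 0], 0]
    - [1, [-0.04, 0, 0], 0]
    - [1, [-0.04, 0, 0], 0]
    - [1, [-0.04, 0, 0], 0]
    - [1, [-0.04, 0, 0], 0]
    - [1, [0, 0, 0], 0]

```text
t: 14.85
ee_pos: [447.0, -172.1, 45.6]
orientation: [-0.001, 0.818, 0.575, -0.0]
wrist_force: [1.2, 4.5, 6.4]
opening: 0.098
gripper_force: 50.0
```

Emit:
step_arm:
  plan:
    - [1, [-0.02, 0, 0], 0]
    - [1, [-0.02, 0, 0], 0]
    - [1, [-0.02, 0, 0], 0]
    - [1, [0, 0, 0], 0]

```text
t: 15.25
ee_pos: [446.1, -174.8, 45.6]
orientation: [-0.001, 0.818, 0.575, -0.0]
wrist_force: [1.3, 6.1, 6.0]
opening: 0.102
gripper_force: 50.0
```

Emit:
step_arm:
  plan:
    - [1, [-0.02, 0, 0], 0]
    - [1, [-0.02, 0, 0], 0]
    - [1, [0, 0, 0], 0]

```text
t: 15.55
ee_pos: [445.8, -176.0, 45.6]
orientation: [-0.001, 0.819, 0.574, 0.0]
wrist_force: [4.1, 10.1, 5.8]
opening: 0.102
gripper_force: 50.1
```

Run:
```python
from h import *
s=bot.read_state();im,_=snap("side","s6.png");w,_=snap("wrist","w6.png");print(s["ee_pos"],s["wrist_force"])
a=cv2.resize(im[195:345,190:300],(440,600),interpolation=cv2.INTER_CUBIC)
b=cv2.resize(w[200:350,260:350],(360,600),interpolation=cv2.INTER_CUBIC)
cv2.imwrite("pics/s6b.png",np.hstack([a,b]))
```

```text
[ 445.8163116  -175.97798862   45.6216022 ] [ 4.12741757 10.07353425  5.8124004 ]
```

View pics/s6b.png

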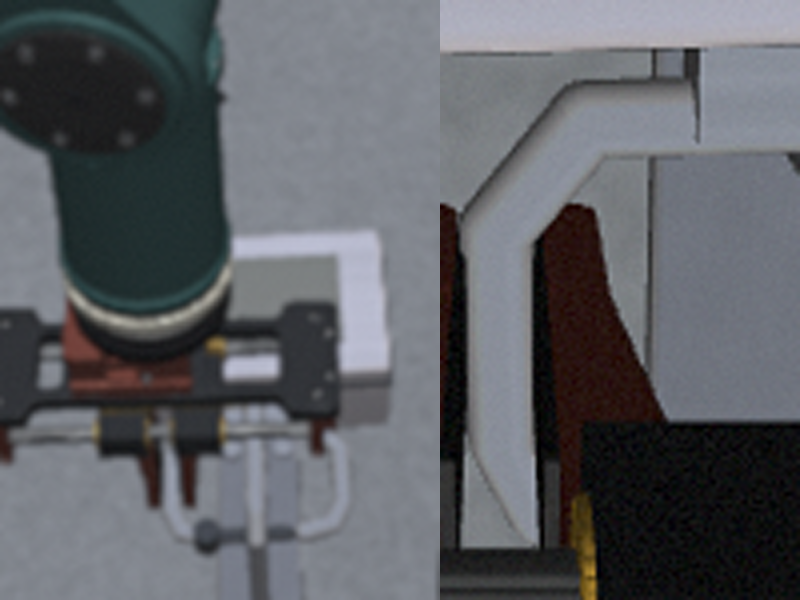

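The gate lies straight and dark from its pivot (207,537) to (297,535), shut behind the upright. The rising force shows the upright touching the spine. I'll ease off, open partway and lift clear.

Emit:
step_arm:
  plan:
    - [1, [0.02, 0, 0], 0]
    - [1, [0, 0, 0], 0]
    - [0.75, [0, 0, 0], 0]
    - [0.75, [0, 0, 0], 0]
    - [0.75, [0, 0, 0], 0]
    - [0.75, [0, 0, -0.1], 0]
    - [0.75, [0, 0, -0.3], 0]
    - [0.75, [0, 0, -0.6], 0]
    - [0.75, [0, 0, -0.9], 0]
    - [0.75, [0, 0, -0.9], 0]

```text
t: 16.65
ee_pos: [445.5, -176.5, 187.0]
orientation: [-0.001, 0.818, 0.575, -0.0]
wrist_force: [1.1, -0.8, 1.0]
opening: 0.254
gripper_force: 0.0
```

Emit:
step_arm:
  plan:
    - [0.75, [0.8, 0, -0.3], 0]
    - [0.75, [0.8, 0, 0], 0]
    - [0.75, [0, 0, 0], 0]
    - [0.75, [0, 0, 0], 0]
    - [0.75, [0, 0, 0], 0]

```text
t: 17.15
ee_pos: [472.9, -102.0, 200.4]
orientation: [-0.0, 0.818, 0.575, -0.0]
wrist_force: [-0.7, -0.3, -0.3]
opening: 0.246
gripper_force: 0.0
```

Run:
```python
from h import *
w,s=snap("wrist","w7.png");t,_=snap("top","t7.png");sd,_=snap("side","s7.png");ph=2*np.arctan2(s["orientation"][2],s["orientation"][1]);c=cam("wrist",s);print(s["t"],s["ee_pos"],ph,s["wrist_force"])
# gate = darkest strip in side image near previous position; object shifts in top image vs start
m=(sd.max(2)<75).astype(np.uint8)[310:350,225:285]
n,l,st,cc=cv2.connectedComponentsWithStats(m);print(st[1:].tolist(),cc[1:].round(1).tolist())
a=cv2.imread("pics/top0.png",0)
for nme,(u,v) in dict(bottle=(268,170),tin=(316,173),pep=(373,234),mug=(136,252)).items():
    p=a[v-14:v+15,u-14:u+15];q=cv2.cvtColor(t,cv2.COLOR_BGR2GRAY)[v-20:v+21,u-20:u+21];r=cv2.minMaxLoc(cv2.matchTemplate(q,p,5));print(nme,round(r[1],3),r[3])
k=t[225:265,385:430];b=(k.min(2)>150).astype(np.uint8);n,l,st,cc=cv2.connectedComponentsWithStats(b);print("jar lid",[ray(cam("top"),*(x+[385,225]),94) for x in cc[1:]],st[1:,4])
```

```text
17.15 [ 472.89689797 -102.01297736  200.38566595] 1.2247313891596185 [-0.74109927 -0.32213383 -0.32744622]
[[32, 17, 6, 2, 9], [14, 18, 12, 5, 35], [28, 23, 3, 14, 34]] [[34.6, 17.6], [18.6, 19.6], [29.1, 29.0]]
bottle 1.0 (6, 6)
tin 0.999 (6, 6)
pep 0.753 (6, 6)
mug 1.0 (6, 6)
jar lid [array([ 551.1, -399.4,   94. ])] [161]
```

Run:
```python
from h import *
from cell import ticket
a=cv2.imread("pics/side0.png",0);b=cv2.imread("pics/s7.png",0)
u,v=310,337;r=cv2.minMaxLoc(cv2.matchTemplate(b[v-22:v+23,u-20:u+21],a[v-16:v+17,u-14:u+15],5));print("pep",r[1],r[3],"(6,6 = unmoved)")
if r[1]>.9 and r[3]==(6,6): print(ticket.job_done())
```

```text
pep 0.9996386170387268 (6, 6) (6,6 = unmoved)
the job is handed in; nothing more can be done
None
```

Handed in at about 17 s on the robot's clock: the jar stands upright on the mat, the box is clipped to the eye with the gate seen shut behind the near upright, and the bottle, tins and mug show no movement in the images.

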